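# Check two parts crates for the underside stamp and send one to dispatch

### The arm

A 7-joint arm with a two-finger parallel gripper is mounted at the origin on the work surface. World frame = base frame: x ahead of the robot, y to its left, z up, the work surface at z = 0. Lengths are in mm, angles in rad, forces in N, time in s.
With the tool pointing down it reaches from about 400 to 900 mm from the base axis. Payload 5.6 kg.
Tool frame: the origin (TCP) lies midway between the tips of the shut fingers; the grasp point (between the pads) lies 19 mm behind it; x points along the fingers, y is the direction in which the jaws open and shut, and the axes are right-handed (so a half turn about x gives the same grasp; the last joint's range is limited). The gripper opens to 92 mm and grips with 3 to 60 N. Pads are 20 mm wide; open, the fingers measure 128 mm over their backs; the gripper's body (75 mm by 189 mm) begins 69 mm behind the grasp point.
Start: joints at [1.102, 0.468, -0.012, 1.603, 0.006, 1.071, -0.056], TCP at [268.443, -591.986, 214.592] pointing down, gripper open.
Joint ranges: [-2.53, 2.53], [-0.31, 2.02], [-1.57, 1.55], [0.28, 2.44], [-1.29, 4.43], [0.15, 1.84], [-2.92, 2.92]. Speed limits (rad/s): [2.57, 2.57, 3.14, 3.14, 3.14, 3.14, 3.14].

### API

Orientations are given as a rotation vector (axis times angle).
In Python, from cell import robot, grip, kin, viewer gives the robot as it stands. Calls block until the motion is done:
- robot.movep(position, orientation): joint-space move of the TCP to a pose.
- robot.servo_line(position, feed=150, rotation=None): straight line of the TCP; rotation=None keeps the orientation; feed is the mean speed in mm/s.
- robot.goto_joints(angles): joint-space move.
- grip(opening, newtons=None): opening from 0.0 (shut) to 1.0 (fully open); newtons is the grip in N (None keeps the last); returns when the fingers have stopped.
- robot.hold(seconds).
- kin.ik(position, orientation): joint angles nearest the present ones, or None.
- robot.observe(): the state.
- viewer.read_camera(name): name is "side" or "top" or "wrist"; returns the picture (400x640x3 uint8, red, green, blue); there is no depth.
- viewer.camera_info(name): a dict with "camera_matrix" (3x3 intrinsics, pixels), "k1" (the pictures are not rectified: a ray, as slopes to the right and down, at radius r is drawn at 1 + k1 r^2 times it, then the intrinsics apply), "R" (3x3) and "t" (3): a world point X has camera coordinates R X + t. Camera axes: x right, y down, z forward; pixel columns grow to the right and rows downward; lengths in mm; the calibration is good to about 2 mm. A picture is of the moment at which its call begins: read the wrist's pose just before it. camera_info takes no time and is no camera call; for the wrist camera it gives the pose at the moment of the call.
A pose or a line that the arm cannot do raises robot.IKError and nothing moves.
- robot.job_done(): hands the job in, once; it reports no verdict.
Trained networks look in the newest picture that a camera, given by its name, has taken for a name from the list of things; names that differ only in an ending like _2 or _b are one class to them, and where a whole thing is asked for, a point or a joint stands for the part that bears it (a point fixed in the world has none). Each returns a list of dicts, best first, with "confidence" (0 to 1); they miss things now and then, are a little off and sometimes report something else, mostly with a low value. They report only what shows in the picture. A call takes as long as a camera call. They do not tell look-alikes from the thing itself.
- viewer.silhouettes(name, camera): "mask" (400x640 bool, what is visible of it).
- viewer.pinpoint(name, camera): "at" ([x, y, z] in mm, in the coordinates of the camera as it stood for that picture, good to about 4 mm: a listed point, or the origin of a listed thing).
The state is a dict: "t": time; "joints": joint angles; "joint_velocities": joint speeds; "joint_torque": joint torques, N m; "tcp_pos": TCP position; "tcp_rot": TCP orientation; "contact_force": force on the tool from outside, world axes, zero at the start; "wrist_torque": the same for the moment, N m; "grip_width": opening from 0.0 (shut) to 1.0 (fully open).
Only numpy, scipy, OpenCV 4.12 (cv2) and the standard library are available. Lean on these libraries where they do the work, as an engineer would, in place of code of your own. Each camera call takes 0.05 s, during which the arm holds its last target. There are 200 camera calls.

### The job

One of the two blue parts crates has a white stamp on the slanted underside of its far end: tip up each crate in turn, the one on the robot's left first, by pressing down with the fingertips on the lip at its near end until the lip is almost down on the bench, hold it there for a second to look, and let it back down flat. Then push the stamped crate ahead along the bench until the tip of its far end is over the yellow dispatch line, roughly square to the line and flat on the bench. Do not grip, lift or overturn a crate, leave the unstamped crate flat where it stands, and do not disturb the can, the carton or the spool.

Things in the scene. Friction and masses are not known exactly. Their poses are not given: they have to be found in the camera images.
- crate_1: one of two outwardly alike open blue parts crates, one on the robot's left (y > 0), one on its right. 0.25 to 0.49 kg, 110 mm wide (y), 50 mm high. Origin: on the underside; x along the crate away from the robot, z up. Flat base from x -60 to 25 mm; then the black underside of the nose slants up at 45 degrees to x 65, z 40 mm. The lip is at the -x end, facing the robot.
- crate_2: The same as crate_1 in every dimension and in its axes, 0.25 to 0.49 kg; only the stamp differs.
- stamp (a point): centre of the white stamp, 46 x 80 mm, on the black slanted underside of ONE crate's nose: 45 mm ahead of that crate's origin and 20 mm up. It tells which crate is stamped; the other has a plain black nose underside. Hidden while the crate stands flat; the scene camera, which looks towards the robot, sees it when the crate is tipped.
- crate_1_lip (a point): middle of the top face of crate_1's lip: a ledge 40 mm long, 90 mm wide, 6 mm thick, beyond the near end wall (x -100 to -60 mm from the crate's origin), its top 50 mm above the base, level with the crate's rim. On its outer 5 mm a raised edge 12 mm high (top at 62 mm) keeps a fingertip from slipping off. Some 4 to 12 N on the lip tips the crate.
- crate_2_lip (a point): the same point of crate_2.
- crate_1_heel (a point): middle of the lower edge of crate_1's near end: 60 mm behind its origin (-x), at base level. The crate tips about this edge, which stays on the bench: lip goes down, nose rises, underside turns away from the robot. The lip meets the bench at about 48 degrees; let go, the crate falls back flat by itself.
- crate_2_heel (a point): the same point of crate_2.
- crate_1_nose (a point): middle of the lower edge of crate_1's far end, its foremost point: 65 mm ahead of its origin (+x), 40 mm above base level.
- crate_2_nose (a point): the same point of crate_2.
- line: the dispatch line: a yellow stripe 60 mm wide (x) and 720 mm long (y), flat on the red bench (under 1 mm thick, nothing to feel) beyond the crates. Origin at its middle; x points across it, away from the robot.
- can: bystander: blue and white can, 54 mm across, 120 mm high, right of the crates. Origin: centre of its underside.
- carton: bystander: small cardboard carton 60 x 85 x 50 mm high, left of the crates. Origin: centre of its underside.
- spool: bystander: grey spool 44 mm across, 30 mm high, standing between the crates. Origin: centre of its underside.
Not all that is in view belongs to the job. What is shaped like the crate_2 but orange or red is not meant.

How it is judged:
By the outcome, as a careful person would: the job done as asked, in the order asked, and still so for the second after the job is handed in, with the robot touching nothing.
It also fails if it takes over 72 s, if anything falls off the work surface, if the arm or the gripper's body presses on something with over 40 N, if the wrist force passes 120 N, or if a joint passes its speed limit or range.

## Working session

There is one attempt and no reset: what is moved stays moved. The work goes in short steps, each a Python script; the robot and the scene stay as the last script left them, time stands still between calls to the robot, and variables do not carry over. Pictures are saved under pics/ and viewed, about 8 in all and at most 12, crops included, and the job is handed in when it is done.

```bash
ls; mkdir -p pics
cat > h.py <<'E'
import numpy as np, cv2
from cell import robot, grip, kin, viewer
def world(name,cam):
    ci=viewer.camera_info(cam); R=np.array(ci["R"]);t=np.array(ci["t"])
    return [(round(d["confidence"],2),(R.T@(np.array(d["at"])-t)).round(1)) for d in viewer.pinpoint(name,cam)]
def save(cam,fn):
    im=viewer.read_camera(cam); cv2.imwrite(fn,np.array(im)[:,:,::-1]); return np.array(im)
E
python3 - <<'E'
from h import *
s=save("side","pics/s1.png");t=save("top","pics/t1.png")
cv2.imwrite("pics/a.png",np.vstack([cv2.resize(s[:,:,::-1],(480,300)),cv2.resize(t[:,:,::-1],(480,300))]))
for c in("top","side"):
    ci=viewer.camera_info(c);print(c,-np.array(ci["R"]).T@np.array(ci["t"]),np.array(ci["R"])[2])
    for n in("crate_1","crate_1_lip","crate_1_heel","crate_1_nose","line","can","carton","spool","stamp"):print(n,world(n,c))
o=robot.observe();print(o)
E
```

```text
pics
top [ 417.16765011  -15.00888295 1189.46792024] [ 0.09354726  0.00405923 -0.99560657]
crate_1 [(0.88, array([ 540.9, -196.3,   -0.9])), (0.88, array([273. , 264. ,   1.6])), (0.83, array([544.2, 151.8,   5.8])), (0.71, array([373.3,  -8.7,   0.9]))]
crate_1_lip [(0.85, array([ 457.7, -195.7,   48.9]))]
crate_1_heel [(0.84, array([ 482.5, -193.7,    1.1]))]
crate_1_nose [(0.98, array([ 605.8, -191.1,   42.2]))]
line [(0.71, array([706.1, -18.7,   5.4]))]
can [(0.83, array([ 500.4, -406. ,   -1.5]))]
carton [(0.57, array([505.7, 409.3,   3.5]))]
spool [(0.48, array([562.7,  -4.8,  -1. ]))]
stamp [(0.96, array([ 586.2, -189.8,   19.8])), (0.26, array([ 457.4, -194.8,   48.9]))]
side [ -82.55151695 1070.92204733  758.62901906] [ 0.41337405 -0.76744287 -0.49005442]
crate_1 [(0.88, array([ 541. , -191.5,    1.8])), (0.65, array([548.8, 153.2,   2.9])), (0.65, array([278.5, 261.5,  -0.7])), (0.64, array([375. , -15.2,  -0.8]))]
crate_1_lip [(0.68, array([ 466.5, -197.9,   56. ]))]
crate_1_heel [(0.6, array([ 4.879e+02, -1.959e+02, -2.000e-01]))]
crate_1_nose [(0.6, array([ 605.9, -189.
[... 356 characters left out ...]
s': array([ 1.10199116,  0.46745502, -0.01159417,  1.60269525,  0.00602845,
        1.07142995, -0.05627749]), 'joint_velocities': array([-3.81160143e-04, -7.55991870e-05, -6.04088818e-04, -8.95354483e-04,
        5.81967440e-04, -5.42291922e-04,  3.46404067e-04]), 'joint_torque': array([-9.69832363e-04, -5.20427513e+01, -1.31187454e-02, -2.44056487e+01,
       -5.66182123e-02,  1.13224119e-02,  3.10995773e-06]), 'tcp_pos': array([ 268.43639892, -591.98619809,  214.62354865]), 'tcp_rot': array([ 1.98622261,  0.42928445, -1.98633047]), 'contact_force': array([0.2299887 , 0.82928318, 0.10131874]), 'wrist_torque': array([ 0.01212211, -0.0062415 ,  0.01750382]), 'grip_width': 1.0001182108767976}
```

View pics/t1.png

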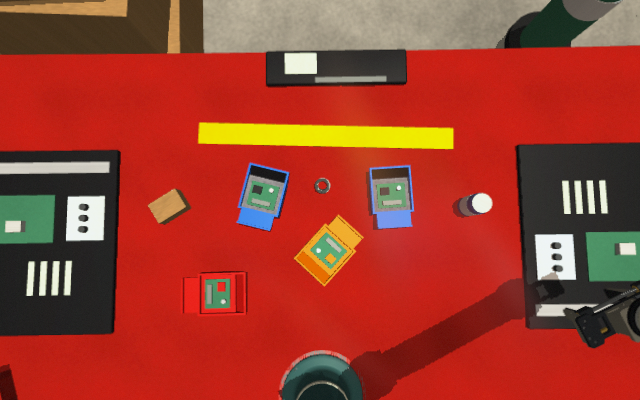

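View pics/s1.png

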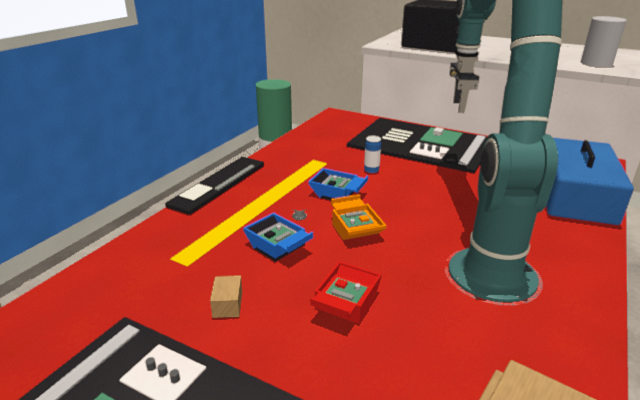

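Both pictures show the layout: blue crates at about (263,195) and (391,195) in the top view, with the left one yawed. The orange and red look-alikes are nearer the robot, and the spool is between the blue crates. Next I fit exact crate and line poses.

```bash
cat >> h.py <<'E'
from scipy.optimize import minimize
def cvcam(cam):
    ci=viewer.camera_info(cam); return np.array(ci["R"],float),np.array(ci["t"],float),np.array(ci["camera_matrix"],float),ci["k1"]
def proj(P,cam):
    R,t,K,k=cvcam(cam); p,_=cv2.projectPoints(np.array(P,float).reshape(-1,3),cv2.Rodrigues(R)[0],t,K,np.array([k,0,0,0.]));return p[:,0]
def back(px,z,cam):
    R,t,K,k=cvcam(cam); q=cv2.undistortPoints(np.array(px,float).reshape(-1,1,2),K,np.array([k,0,0,0.]))[:,0]
    d=np.c_[q,np.ones(len(q))]@R; c=-R.T@t; return c+d*((z-c[2])/d[:,2])[:,None]
MOD=np.array([[x,s*55,z] for s in(-1,1) for x,z in((-60,0),(25,0),(65,40),(65,50),(-60,50))]); LIP=np.array([[x,s*45,50] for s in(-1,1) for x in(-100,-60)])
def crate_poly(p,cam):
    c,s=np.cos(p[2]),np.sin(p[2]);R=np.array([[c,-s,0],[s,c,0],[0,0,1]]);m=np.zeros((1600,2560),np.uint8)
    for M in(MOD,LIP):
        h=cv2.convexHull((proj(M@R.T+[p[0],p[1],0],cam)*4+1.5).astype(np.float32)); cv2.fillConvexPoly(m,h.round().astype(int),1)
    return m
def fit(mask,p0,cam):
    M=cv2.resize(mask.astype(np.uint8),(2560,1600),interpolation=cv2.INTER_NEAREST)
    def f(q):
        m=crate_poly([q[0],q[1],q[2]/200],cam); return -(m&M).sum()/(m|M).sum()
    r=minimize(f,[p0[0],p0[1],p0[2]*200],method="Nelder-Mead",options=dict(initial_simplex=np.array([[0,0,0],[12,0,0],[0,12,0],[0,0,25]])+[p0[0],p0[1],p0[2]*200],xatol=.2,fatol=1e-4))
    return r.x[0].round(1),r.x[1].round(1),round(r.x[2]/200,3),-r.fun.round(3)
def crates(guess,cam="top"):
    viewer.read_camera(cam); out=[]
    sil=[np.array(d["mask"]) for d in viewer.silhouettes("crate_1",cam)]
    for g in guess:
        c=proj([[g[0],g[1],25]],cam)[0]; best=min(sil,key=lambda m:np.hypot(*(np.argwhere(m).mean(0)[::-1]-c))); out.append(fit(best,g,cam))
    return out
E
python3 - <<'E'
from h import *
for c in ("top","side"): print(c,crates([(544,152,-.2),(541,-194,0)],c))
im=viewer.read_camera("top").astype(int); m=((im[...,0]>180)&(im[...,1]>180)&(im[...,2]<100)).astype(np.uint8)
ys,xs=np.nonzero(m);W=back(np.c_[xs,ys],0,"top");print(cv2.minAreaRect(W[:,:2].astype(np.float32)),W.mean(0),cv2.boxPoints(cv2.minAreaRect(W[:,:2].astype(np.float32))))
ci=viewer.camera_info("wrist");print(-np.array(ci["R"]).T@ci["t"],ci["R"],cv2.Rodrigues(np.array(robot.observe()["tcp_rot"]))[0].round(2))
# reachability of tips, tool down, jaws along crate y, tilted back by a
from scipy.spatial.transform import Rotation as Ro
for (x,y,w) in((465,168,-.2),(460,-194,.02)):
  for a in(0,20,30):
    for fl in(1,-1):
      R=np.array([[0,0,1],[0,1,0],[-1,0,0]]).T; R=np.array([[0,0,fl],[0,fl,0],[-1,0,0]])
      T=Ro.from_euler('z',w)*Ro.from_euler('y',-np.radians(a))*Ro.from_matrix(R)
      q=kin.ik([x-30,y,21],T.as_rotvec()); print(x,a,fl,None if q is None else np.round(q,2))
E
```

```text
top [(np.float64(590.7), np.float64(278.7), np.float64(-1.589), np.float64(-0.0)), (np.float64(605.7), np.float64(-41.7), np.float64(-1.562), np.float64(-0.0))]
side [(np.float64(645.3), np.float64(317.3), np.float64(-2.144), np.float64(-0.0)), (np.float64(613.0), np.float64(-26.0), np.float64(-2.25), np.float64(-0.0))]
((705.0477905273438, -17.211944580078125), (717.2803955078125, 58.841041564941406), 87.90335083007812) [704.93251782 -18.93484641   0.        ] [[ 662.526   -374.53568]
 [ 721.32764 -376.6884 ]
 [ 747.5696   340.1118 ]
 [ 688.76794  342.2645 ]]
[ 341.17024629 -558.14524251  385.34457609] [[ 4.14289904e-01 -9.10144854e-01  4.70297102e-04]
 [-8.72042518e-01 -3.96798005e-01  2.86519091e-01]
 [-2.60587263e-01 -1.19112086e-01 -9.58074418e-01]] [[-0.    0.41 -0.91]
 [-0.   -0.91 -0.41]
 [-1.    0.    0.  ]]
465 0 1 [ 0.1   0.59 -0.65  2.13  0.62  0.61  0.37]
465 0 -1 [-0.1   0.53 -0.41  2.14  0.4   0.54 -2.57]
465 20 1 [-0.22  0.49 -0.46  2.35  1.39  0.46 -0.54]
465 20 -1 [-1.32  0.59  0.84  2.41 -1.25  0.19 -1.17]
465 30 1 None
465 30 -1 None
460 0 1 [ 0.81  0.57 -0.55  2.12  0.53  0.59  1.47]
460 0 -1 [ 0.44  0.49 -0.1   2.15  0.1   0.5  -1.29]
460 20 1 [ 1.08  0.56 -0.7   2.34  1.33  0.18  0.8 ]
460 20 -1 [ 1.08  0.56 -0.7   2.34  1.33  0.18 -2.34]
460 30 1 None
460 30 -1 Noneh.py:25: RuntimeWarning: overflow encountered in scalar negative
  m=crate_poly([q[0],q[1],q[2]/200],cam); return -(m&M).sum()/(m|M).sum()
```

```bash
sed -i 's/return -(m&M).sum()\/(m|M).sum()/return -float((m\&M).sum())\/float((m|M).sum())/; s/-r.fun.round(3)/round(-r.fun,3)/' h.py
python3 - <<'E'
from h import *
for c in ("top","side"): print(c,[tuple(map(float,v)) for v in crates([(544,152,-.2),(541,-194,0)],c)])
E
```

```text
top [(546.9, 151.6, -0.246, 0.953), (541.3, -192.9, 0.049, 0.926)]
side [(546.9, 151.8, -0.248, 0.944), (544.7, -194.3, 0.066, 0.896)]
```

```bash
cat >> h.py <<'E'
from scipy.spatial.transform import Rotation as Ro
def ori(yaw,fl=1): return (Ro.from_euler('z',yaw)*Ro.from_matrix(np.array([[0,0,fl],[0,fl,0],[-1,0,0]]))).as_rotvec()
def pt(c,x,z,y=0): 
    k,s=np.cos(c[2]),np.sin(c[2]); return np.array([c[0]+k*x-s*y,c[1]+s*x+k*y,z])
def arc(c,deg,dz=0):
    a=np.radians(deg); s=14+7*deg/44
    return pt(c,-60-s*np.cos(a)-50*np.sin(a)-10,50*np.cos(a)-s*np.sin(a)+dz)
def st(m=""):
    o=robot.observe(); print(m,"t",round(o["t"],2),"tcp",o["tcp_pos"].round(1),"F",np.round(o["contact_force"],1))
def above(c,fl):
    robot.movep(pt(c,-84,140),ori(c[2],fl))
def press(c,end=44,feed=45):
    robot.servo_line(pt(c,-84,54),feed=120); st("touch")
    for d in np.linspace(0,end,12): robot.servo_line(arc(c,d),feed=feed); st(f"{d:.0f}")
def release(c,end=44):
    for d in np.linspace(end,0,8): robot.servo_line(arc(c,d,0 if d>12 else 2),feed=45)
    st("rel"); robot.servo_line(pt(c,-84,140),feed=150)
L=(547,151.7,-.247); Rr=(542,-193.3,.053)
E
python3 - <<'E'
from h import *
grip(0.0); st()
robot.movep([400,-150,280],ori(-.1,1)); st()
above(L,1); st("above")
press(L); robot.hold(1.1); st("held")
s=save("side","pics/s2.png"); print("stamp side",world("stamp","side"),world("crate_1_nose","side"))
t=save("top","pics/t2.png"); print("stamp top",world("stamp","top"),world("crate_1_heel","top"),world("crate_1_nose","top"))
w=save("wrist","pics/w2.png")
cv2.imwrite("pics/L.png",np.vstack([np.hstack([cv2.resize(i[:,:,::-1],(400,250)) for i in(t,w)]),cv2.resize(s[150:300,180:400,::-1],(513,350),interpolation=2)[:, :800] if 0 else np.hstack([cv2.resize(s[150:290,180:404,::-1],(560,350),interpolation=2),np.zeros((350,240,3),np.uint8)])]))
E
```

```text
t 2.8 tcp [ 268.4 -592.   214.6] F [-0.7 -1.1  0.7]
 t 4.5 tcp [ 400.1 -150.7  280.1] F [-0.1  0.1  0.2]
above t 5.84 tcp [466.1 171.1 140. ] F [ 0.5  0.1 -1.2]
touch t 6.71 tcp [466.  172.5  54.5] F [-1.8 -0.5  0. ]
0 t 6.96 tcp [466.1 172.4  50.5] F [ 1.2 -0.2  1. ]
4 t 7.21 tcp [462.4 173.4  49.5] F [ 2.  -0.8  5.3]
8 t 7.46 tcp [457.9 174.4  47.7] F [ 1.7 -1.2  6.4]
12 t 7.71 tcp [454.  175.3  45.7] F [ 1.7 -0.5  4.7]
16 t 7.96 tcp [450.3 176.2  43.5] F [1.3 0.7 4. ]
20 t 8.21 tcp [446.8 176.9  41.1] F [-0.3  0.1  3.5]
24 t 8.46 tcp [443.5 177.6  38.3] F [-0.5 -0.   3.9]
28 t 8.71 tcp [440.3 178.4  35.3] F [-0.4 -0.5  2.6]
32 t 8.96 tcp [437.5 179.   32.1] F [ 0.2 -0.4  2.3]
36 t 9.21 tcp [434.9 179.7  28.7] F [-1.2 -0.6  2.2]
40 t 9.46 tcp [432.4 180.4  25. ] F [-1.5 -0.2  1.9]
44 t 9.71 tcp [430.5 181.   21.3] F [-2.3  0.1  2.8]
held t 10.81 tcp [430.7 181.   21.4] F [-3.  -0.5  4.2]
stamp side [(0.86, array([ 588.6, -191.1,   21.1]))] [(0.78, array([ 609. , -189.6,   46. ]))]
stamp top [(0.55, array([ 583.1, -188.6,   22.3]))] [(0.63, array([ 479.2, -190.6,    1.7])), (0.57, array([439.7, 176.2,  28.2]))] [(0.97, array([ 608.3, -189.3,   42.3]))]
```

View pics/L.png

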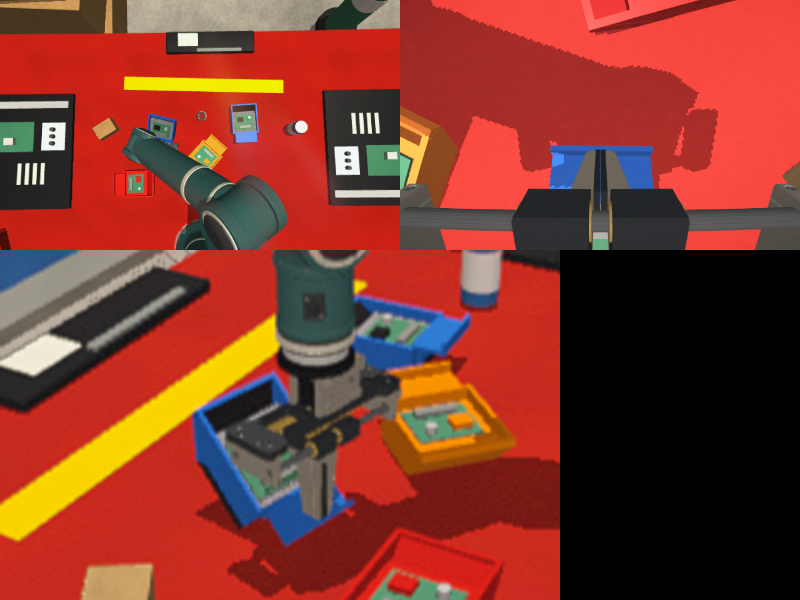

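Run:
```python
from h import *
def tip(c,P,deg):
    a=np.radians(deg);o=[]
    for x,y,z in P:
        u=x+60; o.append(pt(c,-60+u*np.cos(a)-z*np.sin(a),u*np.sin(a)+z*np.cos(a),y))
    return np.array(o)
P=[(65,55,50),(65,55,40),(-60,55,0),(-100,45,44)]
s=cv2.imread("pics/s2.png")
for d,col in((38,(0,255,255)),(44,(0,255,0)),(48,(255,0,255))):
    p=proj(tip(L,P,d),"side");print(d,p.round(1).tolist())
crop=cv2.resize(s[170:290,220:340],(600,600),interpolation=2)
p=proj(tip(L,P+[(65,-55,50),(65,-55,40),(25,55,0)],44),"side")
for q in p: cv2.circle(crop,tuple(((q-[220,170])*5+2.5).round().astype(int).tolist()),4,(0,255,0),1)
cv2.imwrite("pics/c2.png",crop)
```

```text
38 [[255.3, 214.3], [253.9, 216.1], [275.1, 262.1], [293.8, 266.7]]
44 [[258.4, 213.9], [256.7, 215.3], [275.1, 262.1], [294.0, 268.8]]
48 [[260.6, 213.9], [258.8, 215.1], [275.1, 262.1], [294.1, 270.1]]
```

View pics/c2.png

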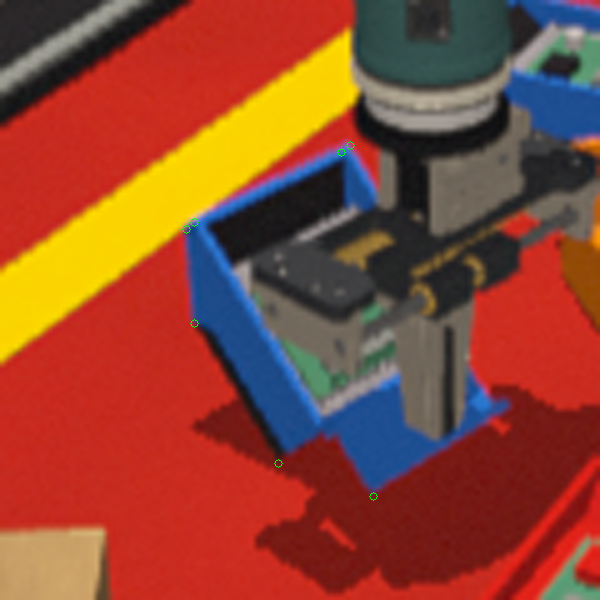

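The crate matches the 44° tilt model: corners agree to about 1 px, and the lip is about 4 mm off the bench. From here the side camera cannot see the nose underside. I'll let it down and tip the right crate.

Run:
```python
from h import *
release(L); st()
robot.servo_line([420,150,250],feed=250)
robot.movep([400,-150,250],ori(0,1))
above(Rr,1); st("above")
press(Rr); robot.hold(1.1); st("held")
s=save("side","pics/s3.png"); print("stamp side",world("stamp","side")); t=save("top","pics/t3.png"); print("stamp top",world("stamp","top"))
print(crates([L])); 
cv2.imwrite("pics/c3.png",np.hstack([cv2.resize(s[120:240,260:400,::-1],(560,480),interpolation=2),]))
```

```text
rel t 13.58 tcp [464.7 172.1  51.6] F [1.2 0.  0.4]
 t 14.32 tcp [465.  171.7 139.4] F [-0.7 -0.6 -0.1]
above t 16.69 tcp [ 458.6 -195.6  140.4] F [ 0.6  0.3 -0.2]
touch t 17.56 tcp [ 458.4 -197.9   54.6] F [0.1 0.4 0.5]
0 t 17.81 tcp [ 458.7 -198.    50.5] F [-0.4  0.2  2. ]
4 t 18.06 tcp [ 454.9 -198.1   49.3] F [ 3.8 -0.3  2. ]
8 t 18.31 tcp [ 450.2 -198.2   47.5] F [ 2.7 -0.   3.1]
12 t 18.56 tcp [ 445.7 -198.4   45.4] F [3.1 0.6 2.7]
16 t 18.81 tcp [ 441.8 -198.5   43.2] F [2.6 0.3 2.5]
20 t 19.06 tcp [ 438.2 -198.7   40.8] F [ 1.  -0.1  3. ]
24 t 19.31 tcp [ 435.  -198.9   38.2] F [0.2 0.6 2.2]
28 t 19.56 tcp [ 431.9 -199.1   35.3] F [0.3 0.4 2.8]
32 t 19.81 tcp [ 429.  -199.3   32.1] F [-0.6  0.6  2.2]
36 t 20.06 tcp [ 426.3 -199.5   28.7] F [0.1 0.8 2. ]
40 t 20.31 tcp [ 423.8 -199.6   25. ] F [-1.8 -0.   2.5]
44 t 20.56 tcp [ 422.  -199.7   21.3] F [-1.9  0.7  3.4]
held t 21.66 tcp [ 422.2 -199.7   21.3] F [-3.9  0.3  3.6]
stamp side [(0.78, array([ 542.8, -193.1,   88.8])), (0.47, array([ 544.5, -193.1,  120.6]))]
stamp top [(0.7, array([ 542.5, -191.6,   88.7]))]
[(np.float64(545.2), np.float64(151.4), np.float64(-0.25), np.float64(0.977))]
```

View pics/c3.png

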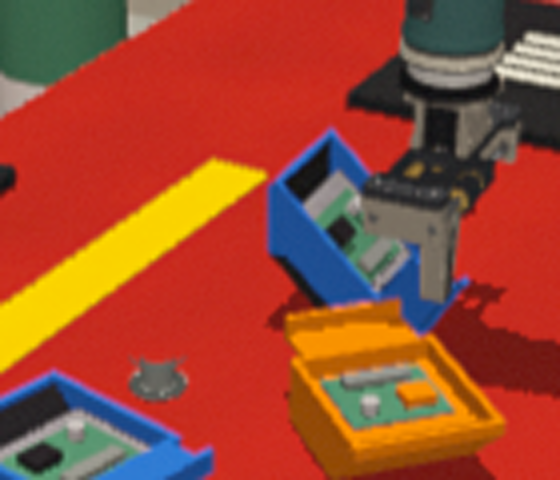

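Right crate is tipped the same way: the model predicts the nose-underside point at z 87 and it measured 89. The left crate is back flat in place. I'll let this one down, then find a wrist-camera pose beyond the crates that can see under the noses.

Run:
```python
from h import *
release(Rr); robot.servo_line([440,-190,260],feed=250); st()
R,t,K,k=cvcam("wrist"); o=robot.observe(); T=Ro.from_rotvec(o["tcp_rot"]).as_matrix()
Cl=T.T@(-R.T@t-o["tcp_pos"]); Ral=R@T   # camera in tool: pos, axes
print("cam in tool",Cl.round(1),Ral.round(2).tolist(),K.round(0).tolist())
rng=np.random.default_rng(0); 
for nm,c in(("L",L),("R",Rr)):
    p=pt(c,45,20); n=np.array([np.cos(c[2]),np.sin(c[2]),-1])/2**.5; best=[]
    for i in range(60000):
        C=np.array([rng.uniform(680,1000),rng.uniform(-450,400),rng.uniform(90,330)])
        v=(C-p);d=np.linalg.norm(v);cs=n@v/d
        if cs<.2: continue
        z=-v/d; roll=rng.uniform(0,2*np.pi); a=np.cross(z,[0,0,1.]);a/=np.linalg.norm(a);b=np.cross(z,a)
        x=np.cos(roll)*a+np.sin(roll)*b; Rc=np.array([x,np.cross(z,x),z]); T=Rc.T@Ral   # Rc@T=Ral
        pos=C-T@Cl; fl=pos-T[:,0]*260
        if pos[2]<95 or fl[2]<130 or (pos-T[:,0]*110)[2]<120: continue
        if any(np.hypot(*(pos-pt(q,0,0))[:2])<110 for q in(L,Rr)) and pos[2]<150: continue
        if np.hypot(*(pos[:2]-[500,-407]))<90 or np.hypot(*fl[:2])>900: continue
        best.append((cs*min(1,300/d),pos,Ro.from_matrix(T).as_rotvec(),C,T[:,0]))
    best.sort(key=lambda b:-b[0]); k=0
    print(nm,len(best))
    for b in best[:1500]:
        q=kin.ik(b[1],b[2])
        if q is not None:
            print(round(b[0],2),b[1].round(0),b[2].round(3).tolist(),"C",b[3].round(0),"ax",b[4].round(2),np.round(q,2)); k+=1
            if k==5: break
```

```text
rel t 24.33 tcp [ 457.3 -197.6   51.5] F [ 0.4  0.2 -0.1]
 t 25.7 tcp [ 439.1 -190.4  258.6] F [ 0.1  0.7 -0.5]
cam in tool [-170.8    0.3  -82.8] [[0.0, 1.0, -0.0], [-0.29, 0.0, 0.96], [0.96, 0.0, 0.29]] [[339.0, 0.0, 320.0], [0.0, 339.0, 203.0], [0.0, 0.0, 1.0]]
L 1312
0.33 [696.  54. 100.] [-0.94, -0.19, 2.393] C [853. -45. 138.] ax [-0.6   0.55 -0.59] [ 0.28  1.22 -0.46  0.84 -0.2   1.84 -1.94]
0.32 [701.  38. 100.] [-0.913, -0.222, 2.333] C [853. -71. 134.] ax [-0.57  0.6  -0.56] [ 0.31  1.23 -0.46  0.83 -0.24  1.84 -1.93]
0.32 [674.  75.  96.] [-0.882, 0.164, 2.376] C [823. -34. 139.] ax [-0.6   0.49 -0.63] [ 0.07  1.11 -0.01  0.98 -0.48  1.81 -2.01]
0.32 [686.  60.  99.] [-0.804, 0.241, 2.339] C [829. -58. 136.] ax [-0.6   0.52 -0.61] [ 0.18  1.16 -0.23  0.9  -0.34  1.83 -2.19]
0.32 [697.  23.  98.] [-0.906, -0.275, 2.252] C [842. -96. 127.] ax [-0.52  0.67 -0.53] [ 0.28  1.19 -0.23  0.9  -0.46  1.82 -1.79]
R 587
0.28 [ 683. -134.  100.] [0.946, 0.097, -2.499] C [845. -48. 147.] ax [-0.66 -0.4  -0.64] [-0.29  1.21  0.66  0.92 -0.06  1.82 -0.94]
0.27 [ 678. -121.   97.] [0.811, 0.292, -2.375] C [826.  -9. 137.] ax [-0.63 -0.47 -0.62] [-0.43  1.27  0.88  0.98 -0.17  1.78 -0.64]
0.27 [ 670. -158.  101.] [1.077, 0.099, -2.606] C [840. -98. 161.] ax [-0.67 -0.26 -0.7 ] [-0.22  1.18  0.66  0.95 -0.15  1.81 -0.97]
0.27 [ 685. -111.   99.] [1.114, -0.678, -2.383] C [852. -37. 153.] ax [-0.59 -0.56 -0.58] [-0.58  1.47  1.33  1.01 -0.48  1.81 -1.18]
0.26 [ 676. -105.   96.] [0.917, -0.107, -2.332] C [826.   6. 134.] ax [-0.56 -0.58 -0.59] [-0.58  1.35  1.1   1.07 -0.29  1.7  -0.83]
```

Run:
```python
from h import *
p=np.array([683,-134,100.]); r=[0.946,0.097,-2.499]
for dz in(150,110,70):
    if kin.ik(p+[0,0,dz],r) is not None: break
print(dz); robot.movep(p+[0,0,dz],r); st(); robot.servo_line(p,feed=150); st()
save("wrist","pics/w4.png"); print(world("stamp","wrist"),proj([pt(Rr,45,20)],"wrist"))
```

```text
70Traceback (most recent call last):
  File "<stdin>", line 5, in <module>
cell.IKError: the arm cannot take that pose within its joint ranges
```

Run:
```python
from h import *
p=np.array([683,-134,100.]); r=[0.946,0.097,-2.499]
q=np.array([-0.29,1.21,0.66,0.92,-0.06,1.82,-0.94]); q0=robot.observe()["joints"]; print(q0.round(2))
print(kin.ik(p,r))
w=None
for yaw in(0,.3,.6):
    qq=kin.ik([700,-110,270],ori(yaw,-1)); print(yaw,None if qq is None else np.round(qq,2))
    if w is None and qq is not None: w=ori(yaw,-1)
robot.movep([700,-110,270],w); st(); robot.movep(p,r); st()
save("wrist","pics/w4.png"); print(world("stamp","wrist"),proj([pt(Rr,45,20)],"wrist"))
```

```text
[ 1.33  0.35 -1.18  1.91  0.36  1.13  1.63]
None
0 [-0.6   0.88  1.34  1.43 -0.85  1.48 -0.85]
0.3 [ 0.36  0.57 -0.4   1.36  0.22  1.26 -1.32]
0.6 [ 0.4   0.58 -0.45  1.36  0.25  1.27 -1.04]
 t 27.86 tcp [ 699.1 -111.1  269. ] F [-0.2 -1.  -0.3]Traceback (most recent call last):
  File "<stdin>", line 9, in <module>
cell.IKError: the arm cannot take that pose within its joint ranges
```

Run:
```python
from h import *
print(robot.observe()["joints"].round(2))
robot.goto_joints([-0.29,1.20,0.66,0.92,-0.06,1.81,-0.94]); st()
save("wrist","pics/w4.png"); print(world("stamp","wrist"),proj([pt(Rr,45,20),pt(L,45,20)],"wrist"))
```

```text
[-0.6   0.88  1.34  1.44 -0.85  1.48 -0.85]
 t 28.64 tcp [ 687.  -139.5  107.8] F [ 0.1 -0.1  1.1]
[(0.7, array([564.9,  -7. ,   4.6])), (0.69, array([ 586.8, -190.3,   21.9]))] [[ 312.24405542  197.58039663]
 [-181.80868576  137.71438578]]
```

View pics/w4.png

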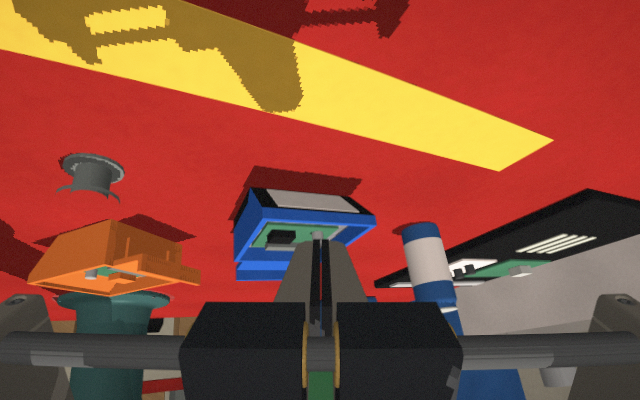

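The picture is inverted. It shows a whitish rectangle on the black nose underside of the right crate at about (310,200), so the right crate is the stamped one. I'll push it with two spread fingers on the outer face of its lip, squaring it to the line (yaw −0.037) on the way.

Run:
```python
from h import *
robot.goto_joints([-0.6,.88,1.34,1.43,-.85,1.48,-.85])
st("up"); C,=[tuple(map(float,v)) for v in crates([Rr])]; print("crate",C)
if C[3]<.85 or abs(C[0]-542)>8: C=Rr
E=(698.7-65,-193,-.0366)
robot.movep([480,-150,260],ori(0,-1)); st()
grip(0.5); robot.movep(pt(C,-132,130),ori(C[2],-1)); st(); print(robot.observe()["joints"].round(2))
robot.servo_line(pt(C,-132,30),feed=150); st("down")
robot.servo_line(pt(C,-114,30),feed=60); st("pre")
for f in np.linspace(.25,1,4):
    c=tuple(np.array(C[:3])+f*(np.array(E)-np.array(C[:3])))
    robot.servo_line(pt(c,-110,30),feed=45,rotation=ori(c[2],-1)); st(f"{f}")
robot.hold(.3); print(crates([E],"side"),crates([E],"top"))
```

```text
up t 29.52 tcp [ 702.1 -108.8  272.1] F [ 0.1 -0.2 -1.5]
crate (539.8, -193.5, 0.05, 0.965)
 t 30.52 tcp [ 481.7 -149.6  260.3] F [ 0.4  0.1 -0.1]
 t 31.99 tcp [ 409.3 -200.5  130.9] F [ 0.6 -0.1 -0.5]
[-0.61  0.55  1.28  2.19 -0.7   0.91 -0.42]
down t 32.81 tcp [ 409.  -200.4   30.7] F [ 0.2 -0.3 -0.1]
pre t 33.26 tcp [ 426.3 -199.2   30.1] F [0.  0.3 0.1]
0.25 t 34.02 tcp [ 453.1 -196.6   29.9] F [-2.8 -0.9 -0.1]
0.5 t 34.69 tcp [ 477.7 -194.    30.2] F [-0.8 -0.2 -0.5]
0.75 t 35.37 tcp [ 500.3 -191.6   30. ] F [-1.2  0.   0.5]
1.0 t 36.04 tcp [ 524.5 -188.8   30. ] F [ 0.1 -0.6 -0.2]
[(np.float64(637.8), np.float64(-192.7), np.float64(-0.056), np.float64(0.88))] [(np.float64(651.5), np.float64(-188.3), np.float64(-0.239), np.float64(0.572))]
```

Run:
```python
from h import *
E=(633.7,-193,-.0366)
robot.servo_line(pt(E,-140,30),feed=100); robot.servo_line(pt(E,-140,220),feed=200)
robot.movep([330,-420,300],ori(-.6,-1)); st("away")
print(crates([E,L],"top"),crates([E,L],"side"))
for n in("crate_1_nose","can","carton","spool","line"):print(n,world(n,"top"))
t=save("top","pics/t5.png");s=save("side","pics/s5.png")
cv2.imwrite("pics/f.png",np.vstack([cv2.resize(t[100:250,140:500,::-1],(720,300),interpolation=2),cv2.resize(s[100:310,120:480,::-1],(514,300),interpolation=2) if 0 else cv2.resize(s[120:295,120:540,::-1],(720,300),interpolation=2)]))
```

```text
away t 39.23 tcp [ 331.3 -418.8  299.2] F [ 0.7 -0.2 -0.5]
[(np.float64(633.1), np.float64(-191.6), np.float64(-0.041), np.float64(0.976)), (np.float64(545.2), np.float64(151.9), np.float64(-0.252), np.float64(0.971))] [(np.float64(636.3), np.float64(-194.0), np.float64(-0.037), np.float64(0.953)), (np.float64(544.9), np.float64(151.2), np.float64(-0.238), np.float64(0.966))]
crate_1_nose [(0.69, array([ 697.2, -194.3,   38.9]))]
can [(0.98, array([ 502.9, -408.5,   -5.9]))]
carton [(0.74, array([706.5, -19.4,   6.3])), (0.61, array([505.9, 411.6,   3.3]))]
spool [(0.49, array([561.9,  -9.2,  -1.7]))]
line [(0.77, array([703.5, -20. ,   3.2]))]
```

View pics/f.png

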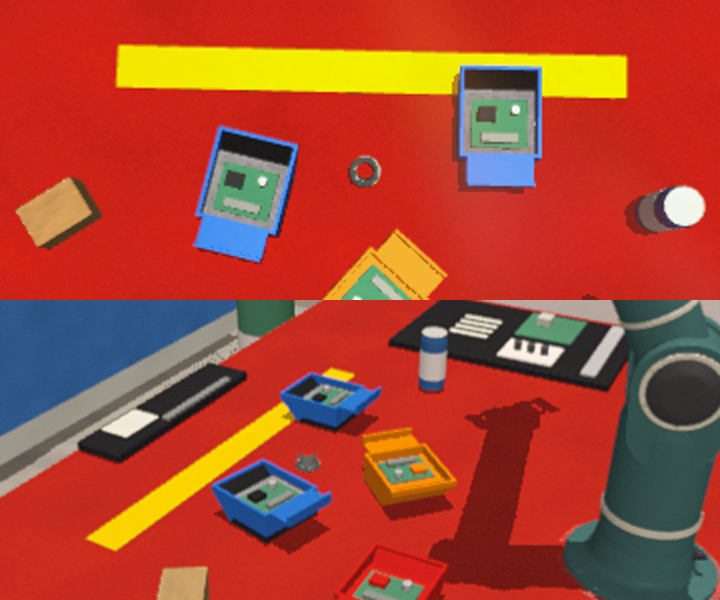

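The stamped crate sits flat and square, with its nose over the middle of the line. The left crate and the bystanders are where they were, and the robot is clear, so I'm handing in.

```bash
python3 -c "
from h import *
robot.job_done(); st()"
```

```text
the job is handed in; nothing more can be done
the job is handed in; nothing more can be done
```

The right crate is the stamped one. It now stands flat with its nose over the dispatch line, and I handed the job in at about 39 s of the 72 s allowed.

- **Tipping:** I tipped the left crate first, then the right, each to about 44° with the lip roughly 4 mm off the bench. Each was held for over a second and let back down flat. I confirmed the angle from the side picture for the left crate and from a single point measurement for the right.
- **Finding the stamp:** The task said the scene camera would see the stamp when a crate was tipped. In practice neither the side nor the top camera could see the nose undersides. After both tips I looked back with the wrist camera from beyond the crates, with the right crate flat, and saw the white stamp on its nose. I did not look under the left crate's nose; it is unstamped by elimination.
- **Pushing:** I pushed the right crate about 94 mm with two spread fingers on the outer face of its lip. Its nose ended at x ≈ 698 mm, and the line's middle there is about 699 mm. Its yaw is −0.04 rad against the line's −0.037 rad.
- **Last checks:** The left crate was within about 2 mm of its starting place and flat. The can, carton and spool were unmoved within measuring error. All wrist forces I read were under about 10 N.
- **Checks that disagreed:** One top-camera fit taken while the arm was still over the crate was poor (overlap 0.57), probably because the arm hid it. With the arm away, the top and side fits agreed to about 3 mm.

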